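# Shut the counted stock cabinet and open the next one

## Task

We are counting the stock cabinet by cabinet. The red one is finished: push its door fully shut, until the roller catch snaps and holds it flush. The blue one is next: pull its door open through its catch and leave it standing wide open, about square to the cabinet's front; leave the other things on the bench as they are.

Things in the scene. Friction and masses are not known exactly. Their poses are not given: they have to be found in the camera images.
- red_cabinet: Red steel bench cabinet with one red door, fixed to the bench; carcass 180 deep (x) x 220 wide (y) x 240 high mm. Origin: centre of its underside, on the bench. Its front, with the door, faces its own -x; +y is the hinge side, z up. It holds little stock bins. A carton lies on its roof.
- red_door (a joint): Red door's angle, rad: 0 = shut flush; grows as it swings out, clockwise seen from above; stop at 1.75. Starts 0.7 to 1.3; light friction keeps it where it is left. Catch: near the free edge a stub meets a sprung roller at about 0.09 rad (edge 20 mm proud) and needs about 10 N at the handle to push past; below about 0.035 rad the roller draws the door to 0 and holds it (7 to 8 N to pull out).
- red_door_hinge (a point): Point on the red door's vertical hinge axis, at the cabinet's own +y front edge, 205 mm above the bench, at the door's inner face. Axes turn with the door: -y runs along the door to its free edge, -x is its outward normal, z up. Door panel 216 wide x 232 high x 15 mm thick.
- red_door_handle (a point): Middle of the red door's handle: level steel bar 10 mm thick, 70 mm long along the door's width, on a 10 mm leg at each end; bar centre 42 mm off the outer face, 205 mm above the bench, 35 mm below the cabinet's top, 170 mm along the door from the hinge. Axes as the hinge point's: bar along y, outward normal -x.
- blue_cabinet: Blue steel bench cabinet, the same in shape, size and axes as the red one. The two stand side by side, either one on the left.
- blue_door (a joint): Angle of the blue door in rad; the same door, hinge, friction and catch as the red one. It starts shut (0), held by its catch.
- blue_door_hinge (a point): Point on the blue door's hinge axis, as for the red door.
- blue_door_handle (a point): Middle of the blue door's handle bar, as for the red door.
- jar: Bystander: closed jar, 70 mm across, 90 high, standing at the left side; origin at its underside.
- mug: Bystander: mug, 80 mm across, 90 high, standing at the left side; origin at its underside.
- paint_can: Bystander: can, 90 mm across, 110 high, standing at the right side; origin at its underside.
- parts_bin: Bystander: yellow open bin 130 x 90 x 60 mm at the right side; origin at its underside.
- tape: Bystander: roll, 70 mm across, 20 high, lying on the blue cabinet's roof, about its middle; origin at its underside.
- screwdriver: Bystander: screwdriver, about 200 mm long, lying between the robot and the right-hand cabinet.
- carton: Bystander: flat carton 50 x 80 x 25 mm lying on the red cabinet's roof about its middle; origin at its underside.

How it is judged:
By the outcome, as a careful person would: the job done as asked, in the order asked, and still so for the second after the job is handed in, with the robot touching nothing.
It also fails if it takes over 58 s, if anything falls off the work surface, if the arm or the gripper's body presses on something with over 40 N, if the wrist force passes 120 N, or if a joint passes its speed limit or range.

## Robot

A 6-joint arm with a two-finger parallel gripper is mounted at the origin on the work surface. World frame = base frame: x ahead of the robot, y to its left, z up, the work surface at z = 0. Lengths are in mm, angles in rad, forces in N, time in s.
With the tool pointing down it reaches from about 300 to 875 mm from the base axis. Payload 6.4 kg.
Tool frame: the origin (TCP) lies midway between the tips of the shut fingers; the grasp point (between the pads) lies 19 mm behind it; y points along the fingers, z is the direction in which the jaws open and shut, and the axes are right-handed (so a half turn about y gives the same grasp; the last joint's range is limited). The gripper opens to 88 mm and grips with 3 to 60 N. Pads are 18 mm wide; open, the fingers measure 123 mm over their backs; the gripper's body (75 mm by 187 mm) begins 45 mm behind the grasp point.
Start: joints at [1.067, 0.181, 1.607, -0, 1.354, -0.206], TCP at [168.703, 549.709, 238.714] pointing down, gripper open.
Joint ranges: [-2.99, 2.99], [-0.89, 2.07], [0.3, 2.58], [-1.14, 4.28], [0, 2.63], [-3.12, 3.12]. Speed limits (rad/s): [2.57, 2.57, 3.01, 3.14, 3.14, 3.14].

## Interface

Orientations are given as a 3x3 rotation matrix whose columns are the frame's x, y, z axes.
In Python, from station import monitor, optics, bot gives the robot as it stands.
- The arm moves only by the tool step_arm, never from a script. Its argument "motion" is one flat list of numbers, 5 for each row, row after row: the shift along the tool's x, y, z in cm, then the turn about the tool's y in rad, then the finger opening in cm, from 0 to 8.81. In form: [x, y, z, spin, hand, x, y, z, spin, hand, ...]. A call has exactly 8 rows; each row shifts and turns the pose as measured when the row begins, along the tool's axes as they then stand; what a row does not reach is not made up. A row lasts 1/12 s, in which the tool goes at most 41.7 mm and 7.16 degrees, less where a joint would pass 70% of its speed; a pose out of reach is approached as far as the arm can. A call is refused whole if a number of a shift passes 4.17 or a number of a turn 0.125, either way. A call with a gripper value outside its range is refused whole. The fingers move at their own pace and stop on an object; "force" is the grip in N (left out, the last holds). Time passes only in rows, so rows that do not move let the fingers close, or fill a call up. It gives the time, the measured TCP pose, the force and the opening at its end, in the units of the state.
- monitor.state(): the state, without advancing time (a new reading comes with each control period).
- optics.get_image(name): name is "scene" or "top" or "wrist"; returns the picture (384x512x3 uint8, red, green, blue); there is no depth.
- optics.camera_model(name): a dict with "vfov" (degrees; the focal length in pixels is half the picture's height over the tangent of half this angle, whatever the lens; pixels are square), "cx", "cy" (the principal point, pixels), "cam_to_world" (4x4, takes a point from camera to world coordinates). Camera axes: x right, y down, z forward; pixel columns grow to the right and rows downward; lengths in mm; the calibration is good to about 2 mm. A picture is of the moment at which its call begins: read the wrist's pose just before it. camera_model takes no time and is no camera call; for the wrist camera it gives the pose at the moment of the call.
- bot.hand_in(): hands the job in, once; it reports no verdict.
The state is a dict: "t": time; "qpos": joint angles; "joint_vel": joint speeds; "joint_torque": joint torques, N m; "ee_pos": TCP position; "tcp_rot": TCP orientation; "wrist_force": force on the tool from outside, world axes, zero at the start; "ft_torque": the same for the moment, N m; "gripper_width": opening from 0.0 (shut) to 1.0 (fully open).
Only numpy, scipy, OpenCV 4.12 (cv2) and the standard library are available. Lean on these libraries where they do the work, as an engineer would, in place of code of your own. Each camera call takes 0.05 s, during which the arm holds its last target. There are 200 camera calls.

## Working session

There is one attempt and no reset: what is moved stays moved. The work goes in short steps, Python scripts to look and compute and a tool call to move; the robot and the scene stay as the last step left them, time stands still between calls to the robot, and variables do not carry over. Pictures are saved under pics/ and viewed, about 8 in all and at most 12, crops included, and the job is handed in when it is done.

Besides the shell and the picture viewer there is one more tool, called after "Emit:" as a command line: name --argument value ..., lists and objects as JSON in quotes. step_arm: Moves the arm, as the interface text tells. Its arguments: {"type":"object","properties":{"motion":{"type":"array","items":{"type":"number"}},"force":{"type":"number"}},"required":["motion"]}

```bash
mkdir -p pics; ls; python3 - <<'E'
from station import monitor, optics, bot
import cv2,numpy as np
np.set_printoptions(precision=4,suppress=True)
print(monitor.state())
for n in("scene","top"):
    im=optics.get_image(n); cv2.imwrite(f"pics/{n}0.png",im[:,:,::-1]); print(n,optics.camera_model(n))
E
```

```text
pics
{'t': 0.0, 'qpos': array([ 1.0667,  0.1815,  1.608 , -0.    ,  1.3538, -0.2063]), 'joint_vel': array([ 0.0002, -0.0003,  0.0015, -0.0029,  0.002 , -0.001 ]), 'joint_torque': array([ -0.0007, -43.3883, -34.1844,   0.0702,   0.0386,  -0.0002]), 'ee_pos': array([168.44  , 549.2368, 237.8602]), 'tcp_rot': array([[ 0.956 , -0.0008,  0.2934],
       [-0.2934, -0.0015,  0.956 ],
       [-0.0003, -1.    , -0.0016]]), 'wrist_force': array([0.0104, 0.3171, 0.0901]), 'ft_torque': array([-0.0543, -0.0413, -0.0018]), 'gripper_width': 0.9967679862870172}
scene {'vfov': 47.08514864701295, 'cx': 253.9287609947154, 'cy': 196.14657637175077, 'cam_to_world': array([[   0.9203,   -0.324 ,    0.2192,  233.4224],
       [  -0.3912,   -0.7519,    0.5307, -673.4347],
       [  -0.0071,   -0.5742,   -0.8187, 1236.5858],
       [   0.    ,    0.    ,    0.    ,    1.    ]])}
top {'vfov': 57.464929014820164, 'cx': 258.3754221688288, 'cy': 192.26061611386427, 'cam_to_world': array([[   0.028 ,   -0.9968,    0.0753,  409.1415],
       [  -0.9994,   -0.0265,    0.0217,  -12.0904],
       [  -0.0197,   -0.0759,   -0.9969, 1483.787 ],
       [   0.    ,    0.    ,    0.    ,    1.    ]])}
```

View pics/scene0.png

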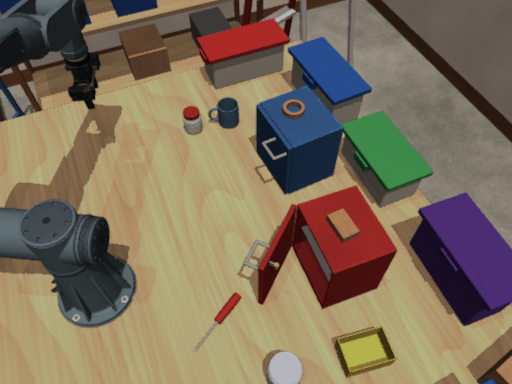

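View pics/top0.png

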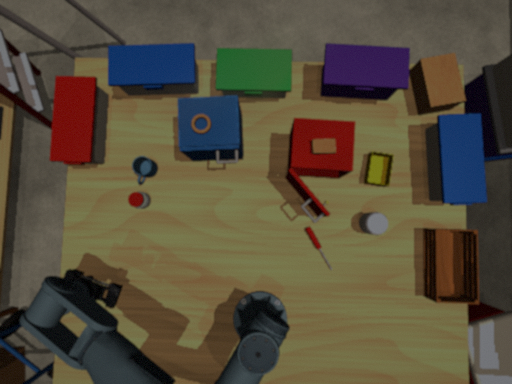

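The red cabinet is on the right (door open about 0.9 rad, top view hinge near (289,172), free edge near (327,215)). The blue one is on the left, its handle near (225,162). Next, an enlarged crop to pick the corners.

```bash
cat > h.py <<'E'
import numpy as np,cv2
from station import monitor,optics,bot
np.set_printoptions(precision=3,suppress=True)
def cast(m,uv,z):
    f=192/np.tan(np.radians(m["vfov"]/2)); T=m["cam_to_world"]
    uv=np.atleast_2d(uv).astype(float)
    d=np.c_[(uv[:,0]-m["cx"])/f,(uv[:,1]-m["cy"])/f,np.ones(len(uv))]@T[:3,:3].T
    return T[:3,3]+d*((z-T[2,3])/d[:,2])[:,None]
def proj(m,P):
    f=192/np.tan(np.radians(m["vfov"]/2)); T=m["cam_to_world"]
    c=(np.atleast_2d(P)-T[:3,3])@T[:3,:3]
    return np.c_[c[:,0]/c[:,2]*f+m["cx"],c[:,1]/c[:,2]*f+m["cy"]]
E
python3 - <<'E'
from h import *
im=cv2.imread("pics/top0.png")
a=cv2.resize(im[84:234,170:340],None,fx=4,fy=4,interpolation=cv2.INTER_CUBIC)
for k in range(0,170,20): cv2.putText(a,str(170+k),(k*4,10),0,.35,(255,255,255),1); cv2.line(a,(k*4,12),(k*4,18),(255,255,255),1)
for k in range(6,150,20): cv2.putText(a,str(84+k),(0,k*4+4),0,.35,(255,255,255),1)
cv2.imwrite("pics/crop.png",a)
hsv=cv2.cvtColor(im,cv2.COLOR_BGR2HSV)
for u,v in [(340,130),(300,160),(310,200),(345,173),(210,100),(190,130),(210,157)]: print(u,v,hsv[v,u])
E
```

```text
340 130 [  1 248 112]
300 160 [  1 231 119]
310 200 [11 30 68]
345 173 [ 11 167  32]
210 100 [106 149  94]
190 130 [107 174  91]
210 157 [108 217  20]
```

View pics/crop.png

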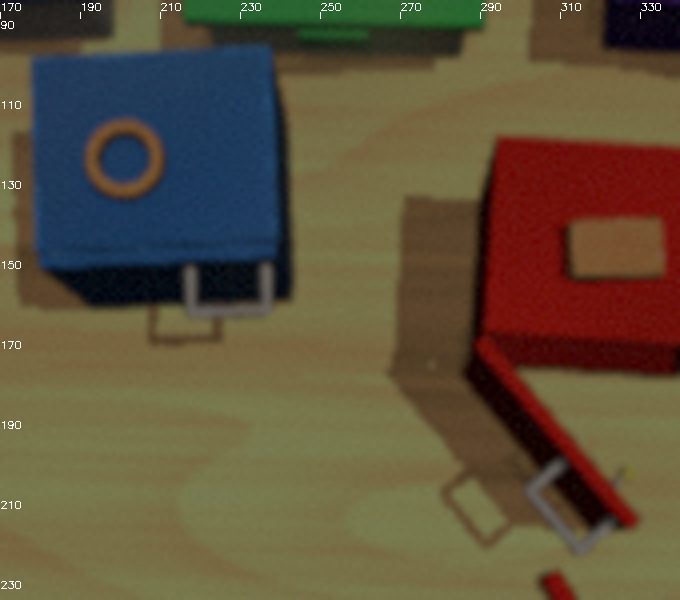

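The blue roof-plus-door top runs over crop corners (32,58), (270,45), (278,258), (42,270), and the blue bar's centre is near (229,311). The red door top runs from (480,340) to (633,520), and the red bar's centre is near (555,520).

```bash
python3 - <<'E'
from h import *
m=optics.camera_model("top"); im=cv2.imread("pics/top0.png")
h,s,v=[c.astype(int) for c in cv2.split(cv2.cvtColor(im,cv2.COLOR_BGR2HSV))]
roi=np.zeros_like(h); roi[90:225,172:362]=1
def rect(mask,z,n):
    c,_=cv2.findContours((mask*255).astype(np.uint8),cv2.RETR_EXTERNAL,cv2.CHAIN_APPROX_NONE)
    c=max(c,key=cv2.contourArea)[:,0]
    P=cast(m,c,z)[:,:2].astype(np.float32)
    r=cv2.minAreaRect(P); print(n,r); print(cv2.boxPoints(r)); return P
rect((abs(h-107)<8)&(v>55)&(s>100)&(roi>0),240,"blue")
red=((h<8)|(h>172))&(s>150)&(roi>0)
rr=red&(v>95); rr[168:]=0
rect(rr,240,"red roof")
d=red&(v>80); d[:172]=0; d[:, 330:]=0
P=rect(d,236,"door top")
q=lambda u,v:(170+u/4-.375,84+v/4-.375)
print("blue bar",cast(m,[q(190,310),q(229,311),q(268,310)],205))
print("red bar",cast(m,[q(530,490),q(555,520),q(580,550)],205))
print("blue roof/door front corners",cast(m,[q(278,258),q(42,270)],236))
print("red: left roof back/front",cast(m,[q(497,137),q(480,330)],240),"door top hinge, free",cast(m,[q(478,340),q(630,526)],236))
E
```

```text
blue ((751.71142578125, 202.91275024414062), (197.6290283203125, 220.89901733398438), 4.424434661865234)
[[644.671 305.41 ]
 [661.712  85.169]
 [858.752 100.415]
 [841.711 320.656]]
red roof ((683.1605224609375, -210.6405487060547), (216.37033081054688, 177.96095275878906), 87.6994857788086)
[[ 589.909 -315.167]
 [ 767.727 -322.31 ]
 [ 776.412 -106.114]
 [ 598.594  -98.971]]
door top ((507.9072265625, -167.5664520263672), (201.2332000732422, 14.729031562805176), 40.867454528808594)
[[ 427.    -227.832]
 [ 436.637 -238.97 ]
 [ 588.815 -107.301]
 [ 579.177  -96.163]]
blue bar [[617.053 171.453 205.   ]
 [617.016 135.322 205.   ]
 [618.842  99.296 205.   ]]
red bar [[ 459.333 -144.989  205.   ]
 [ 432.693 -168.158  205.   ]
 [ 406.158 -191.236  205.   ]]
blue roof/door front corners [[661.376  89.108 236.   ]
 [645.235 302.676 236.   ]]
red: left roof back/front [[ 775.96  -105.692  240.   ]
 [ 599.759  -94.106  240.   ]] door top hinge, free [[ 591.287  -92.772  236.   ]
 [ 428.656 -230.69   236.   ]]
```

The measured sizes fit (blue 198 × 221 against 195 × 220; red 178 × 216), and so do the handle positions worked out from the hinges (within 3 mm). The red door angle comes to about 0.82 rad. Next is a small helper that turns world waypoints into tool rows.

```bash
cat >> h.py <<'E'
R=dict(h=np.array([598,-98.]),yaw=-.040); B=dict(h=np.array([660,307.]),yaw=.077)
def door(c,th,along,out):
    "world xy of a point on the door; polar angle of inward normal"
    a=c["yaw"]-th; n=np.array([np.cos(a),np.sin(a)]); t=np.array([n[1],-n[0]])
    return c["h"]+along*t-out*n, a
def rows(way,hand,s=None):
    "way: per-row world targets (x,y,z,polar of tool x); prints tool rows, chained on targets"
    s=s or monitor.state(); p=s["ee_pos"]; x=s["tcp_rot"][:,0]; a=np.arctan2(x[1],x[0])
    print("t",round(s["t"],2),"tcp",p,"polar",round(a,3),"F",s["wrist_force"],"w",round(s["gripper_width"]*8.81,2))
    for w in way:
        d=np.array(w[:3])-p; c,q=np.cos(a),np.sin(a)
        print("%.1f, %.1f, %.1f, %.2f, %s,"%((d[0]*c+d[1]*q)/10,-d[2]/10,(-d[0]*q+d[1]*c)/10,(a-w[3]+np.pi)%(2*np.pi)-np.pi,hand))
        p=np.array(w[:3]); a=w[3]
def line(to,n,s=None):
    s=s or monitor.state(); x=s["tcp_rot"][:,0]; f=np.r_[s["ee_pos"],np.arctan2(x[1],x[0])]
    return [f+(np.array(to)-f)*(k+1)/n for k in range(n)]
E
python3 - <<'E'
from h import *
print(door(R,.817,170,57),door(B,0,170,57))
p,a=door(R,.817,170,57+14+35); print(p,a)
rows(line([*p,230,a],24),0)
E
```

```text
(array([ 432.182, -166.215]), -0.857) (array([616.246, 133.119]), 0.077)
[ 400.101 -129.177] -0.857
t 0.1 tcp [168.471 549.276 237.909] polar -0.298 F [-0.777  0.126 -0.008] w 8.79
1.8, 0.0, -2.4, 0.02, 0,
1.8, 0.0, -2.4, 0.02, 0,
1.9, 0.0, -2.3, 0.02, 0,
1.9, 0.0, -2.3, 0.02, 0,
2.0, 0.0, -2.2, 0.02, 0,
2.0, 0.0, -2.2, 0.02, 0,
2.1, 0.0, -2.2, 0.02, 0,
2.1, 0.0, -2.1, 0.02, 0,
2.2, 0.0, -2.1, 0.02, 0,
2.2, 0.0, -2.0, 0.02, 0,
2.3, 0.0, -1.9, 0.02, 0,
2.3, 0.0, -1.9, 0.02, 0,
2.4, 0.0, -1.8, 0.02, 0,
2.4, 0.0, -1.8, 0.02, 0,
2.4, 0.0, -1.7, 0.02, 0,
2.5, 0.0, -1.7, 0.02, 0,
2.5, 0.0, -1.6, 0.02, 0,
2.5, 0.0, -1.6, 0.02, 0,
2.6, 0.0, -1.5, 0.02, 0,
2.6, 0.0, -1.4, 0.02, 0,
2.7, 0.0, -1.4, 0.02, 0,
2.7, 0.0, -1.3, 0.02, 0,
2.7, 0.0, -1.2, 0.02, 0,
2.7, 0.0, -1.2, 0.02, 0,
```

Emit:
step_arm --motion '[1.8,0,-2.4,0.02,0,1.8,0,-2.4,0.02,0,1.9,0,-2.3,0.02,0,1.9,0,-2.3,0.02,0,2.0,0,-2.2,0.02,0,2.0,0,-2.2,0.02,0,2.1,0,-2.2,0.02,0,2.1,0,-2.1,0.02,0]' --force 20

```text
t: 0.77
ee_pos: [247.4, 317.4, 233.5]
tcp_rot: [[0.898, -0.006, 0.44], [-0.44, -0.005, 0.898], [-0.003, -1.0, -0.007]]
wrist_force: [0.8, -0.0, -0.9]
gripper_width: 0.416
```

Emit:
step_arm --motion '[2.2,0,-2.1,0.02,0,2.2,0,-2.0,0.02,0,2.3,0,-1.9,0.02,0,2.3,0,-1.9,0.02,0,2.4,0,-1.8,0.02,0,2.4,0,-1.8,0.02,0,2.4,0,-1.7,0.02,0,2.5,0,-1.7,0.02,0]'

```text
t: 1.43
ee_pos: [333.2, 83.0, 232.7]
tcp_rot: [[0.813, -0.005, 0.582], [-0.582, -0.006, 0.813], [-0.001, -1.0, -0.008]]
wrist_force: [1.5, -0.4, -1.1]
gripper_width: 0.005
```

```bash
python3 - <<'E'
from h import *
p,a=door(R,.817,170,57+14+35)
rows(line([*p,230,a],8),0)
E
```

```text
t 1.43 tcp [333.175  82.97  232.706] polar -0.621 F [ 1.495 -0.395 -1.054] w 0.04
2.2, 0.0, -1.7, 0.03, 0,
2.3, 0.0, -1.6, 0.03, 0,
2.3, 0.0, -1.5, 0.03, 0,
2.4, 0.0, -1.5, 0.03, 0,
2.4, 0.0, -1.4, 0.03, 0,
2.4, 0.0, -1.3, 0.03, 0,
2.5, 0.0, -1.3, 0.03, 0,
2.5, 0.0, -1.2, 0.03, 0,
```

Emit:
step_arm --motion '[2.2,0,-1.7,0.03,0,2.3,0,-1.6,0.03,0,2.3,0,-1.5,0.03,0,2.4,0,-1.5,0.03,0,2.4,0,-1.4,0.03,0,2.4,0,-1.3,0.03,0,2.5,0,-1.3,0.03,0,2.5,0,-1.2,0.03,0]'

```text
t: 2.1
ee_pos: [397.5, -142.0, 232.3]
tcp_rot: [[0.64, -0.005, 0.768], [-0.768, -0.005, 0.64], [0.0, -1.0, -0.007]]
wrist_force: [1.6, 0.5, 0.5]
gripper_width: 0.005
```

```bash
python3 - <<'E'
from h import *
p,a=door(R,.817,168,57+14+18)
rows(line([*p,189,a],8),0)
E
```

```text
t 2.1 tcp [ 397.49  -141.973  232.3  ] polar -0.876 F [1.575 0.463 0.497] w 0.04
0.1, 0.5, 0.2, -0.00, 0,
0.1, 0.5, 0.2, -0.00, 0,
0.1, 0.5, 0.2, -0.00, 0,
0.1, 0.5, 0.2, -0.00, 0,
0.1, 0.5, 0.2, -0.00, 0,
0.1, 0.5, 0.2, -0.00, 0,
0.1, 0.5, 0.2, -0.00, 0,
0.1, 0.5, 0.2, -0.00, 0,
```

Emit:
step_arm --motion '[0.1,0.7,0.2,0,0,0.1,0.7,0.2,0,0,0.1,0.7,0.2,0,0,0.1,0.7,0.2,0,0,0.1,0.6,0.2,0,0,0.1,0.5,0.2,0,0,0.1,0.4,0.2,0,0,0.1,0.1,0.1,0,0]'

```text
t: 2.77
ee_pos: [414.0, -138.3, 182.3]
tcp_rot: [[0.639, -0.008, 0.769], [-0.769, -0.003, 0.639], [-0.003, -1.0, -0.008]]
wrist_force: [0.7, -0.3, 0.1]
gripper_width: 0.008
```

```bash
python3 - <<'E'
from h import *
im=optics.get_image("scene"); cv2.imwrite("pics/s1.png",cv2.resize(im[150:330,180:400,::-1],None,fx=3,fy=3))
W=[]
for k in range(24):
    th=.817-.80*(k+1)/24
    p,a=door(R,th,168,57+14); W.append((*p,189,a))
rows(W,0)
E
```

```text
t 2.82 tcp [ 414.206 -138.455  182.451] polar -0.878 F [-0.077  0.705 -0.293] w 0.04
2.4, -0.7, -0.4, -0.05, 0,
0.6, -0.0, -0.2, -0.03, 0,
0.6, -0.0, -0.2, -0.03, 0,
0.6, -0.0, -0.2, -0.03, 0,
0.6, -0.0, -0.2, -0.03, 0,
0.6, -0.0, -0.2, -0.03, 0,
0.6, -0.0, -0.2, -0.03, 0,
0.6, -0.0, -0.2, -0.03, 0,
0.6, -0.0, -0.2, -0.03, 0,
0.6, -0.0, -0.2, -0.03, 0,
0.6, -0.0, -0.2, -0.03, 0,
0.6, -0.0, -0.2, -0.03, 0,
0.6, -0.0, -0.2, -0.03, 0,
0.6, -0.0, -0.2, -0.03, 0,
0.6, -0.0, -0.2, -0.03, 0,
0.6, -0.0, -0.2, -0.03, 0,
0.6, -0.0, -0.2, -0.03, 0,
0.6, -0.0, -0.2, -0.03, 0,
0.6, -0.0, -0.2, -0.03, 0,
0.6, -0.0, -0.2, -0.03, 0,
0.6, -0.0, -0.2, -0.03, 0,
0.6, -0.0, -0.2, -0.03, 0,
0.6, -0.0, -0.2, -0.03, 0,
0.6, -0.0, -0.2, -0.03, 0,
```

View pics/s1.png

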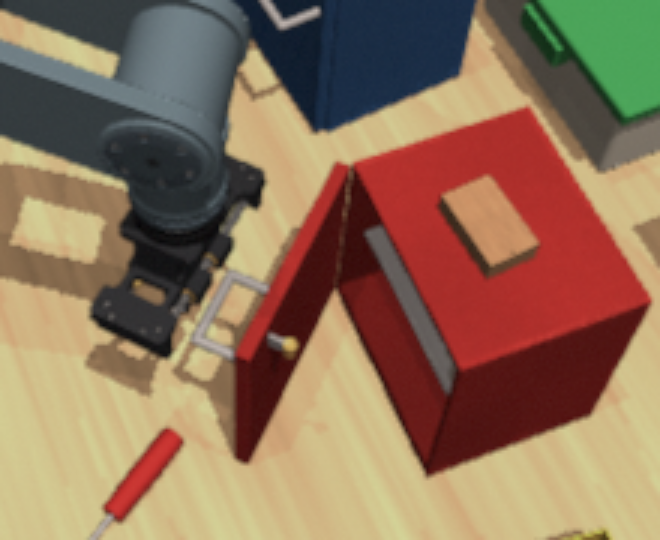

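The closed fingers stand just outside the red bar, in line with it (crop (165,340) against the bar at (210,320)). Now pushing along the arc.

Emit:
step_arm --motion '[1.2,-0.3,-0.2,-0.03,0,1.2,-0.3,-0.2,-0.03,0,0.7,-0.1,-0.2,-0.03,0,0.7,0,-0.2,-0.04,0,0.7,0,-0.2,-0.04,0,0.7,0,-0.2,-0.04,0,0.7,0,-0.2,-0.04,0,0.7,0,-0.2,-0.04,0]'

```text
t: 3.48
ee_pos: [451.1, -195.1, 190.2]
tcp_rot: [[0.842, -0.012, 0.539], [-0.539, -0.002, 0.842], [-0.008, -1.0, -0.008]]
wrist_force: [-1.4, -0.1, -0.5]
gripper_width: 0.005
```

Emit:
step_arm --motion '[0.8,0,-0.2,-0.04,0,0.8,0,-0.2,-0.04,0,0.8,0,-0.2,-0.04,0,0.8,0,-0.2,-0.04,0,0.8,0,-0.2,-0.04,0,0.8,0,-0.2,-0.04,0,0.8,0,-0.2,-0.04,0,0.8,0,-0.2,-0.04,0]'

```text
t: 4.15
ee_pos: [503.6, -238.0, 191.0]
tcp_rot: [[0.973, -0.016, 0.229], [-0.229, -0.005, 0.973], [-0.014, -1.0, -0.008]]
wrist_force: [-1.8, -0.3, -0.6]
gripper_width: 0.007
```

```bash
cat >> h.py <<'E'
def where(c):
    "door coords (th by polar, along, out) of the TCP for closed cabinet frame"
    s=monitor.state(); d=s["ee_pos"][:2]-c["h"]; r=np.hypot(*d)
    print("r",r,"door angle if tool is 71 out:",c["yaw"]-np.pi/2-np.arctan2(d[1],d[0])-np.arcsin(71/r))
E
python3 - <<'E'
from h import *
where(R)
p,a=door(R,.0,170,57+14)
rows(line([*p,189,a],8),0)
E
```

```text
r 168.81811403429384 door angle if tool is 71 out: 0.11914466028130882
t 4.15 tcp [ 503.625 -237.975  190.963] polar -0.231 F [-1.794 -0.273 -0.649] w 0.06
0.3, 0.0, -0.3, -0.02, 0,
0.3, 0.0, -0.3, -0.02, 0,
0.3, 0.0, -0.3, -0.02, 0,
0.3, 0.0, -0.3, -0.02, 0,
0.3, 0.0, -0.3, -0.02, 0,
0.2, 0.0, -0.3, -0.02, 0,
0.2, 0.0, -0.3, -0.02, 0,
0.2, 0.0, -0.3, -0.02, 0,
```

Emit:
step_arm --motion '[0.3,0,-0.3,-0.02,0,0.3,0,-0.3,-0.02,0,0.3,0,-0.3,-0.02,0,0.3,0,-0.3,-0.02,0,0.3,0,-0.3,-0.02,0,0.3,0,-0.3,-0.02,0,0.3,0,-0.2,-0.02,0,0.3,0,-0.2,-0.02,0]'

```text
t: 4.82
ee_pos: [510.9, -251.2, 188.0]
tcp_rot: [[0.997, -0.054, 0.057], [-0.056, 0.022, 0.998], [-0.055, -0.998, 0.019]]
wrist_force: [-3.5, 1.6, 2.4]
gripper_width: 0.003
```

```bash
python3 - <<'E'
from h import *
where(R)
p,a=door(R,.0,170,57+14)
rows(line([*p,189,a],8),0)
E
```

```text
r 176.19952590659156 door angle if tool is 71 out: 0.06216340222458866
t 4.82 tcp [ 510.924 -251.18   188.02 ] polar -0.056 F [-3.466  1.572  2.377] w 0.02
0.1, -0.0, -0.2, -0.00, 0,
0.1, -0.0, -0.2, -0.00, 0,
0.1, -0.0, -0.2, -0.00, 0,
0.1, -0.0, -0.2, -0.00, 0,
0.1, -0.0, -0.2, -0.00, 0,
0.1, -0.0, -0.2, -0.00, 0,
0.1, -0.0, -0.2, -0.00, 0,
0.1, -0.0, -0.2, -0.00, 0,
```

Emit:
step_arm --motion '[0.6,0,0,0,0,0.6,0,0,0,0,0.6,0,0,0,0,0.6,0,0,0,0,0.5,0,0,0,0,0.4,0,0,0,0,0.4,0,0,0,0,0.4,0,0,0,0]'

```text
t: 5.48
ee_pos: [517.0, -251.4, 188.6]
tcp_rot: [[0.988, -0.144, 0.063], [-0.058, 0.035, 0.998], [-0.146, -0.989, 0.026]]
wrist_force: [-22.0, 2.5, 12.3]
gripper_width: 0.002
```

```bash
python3 - <<'E'
from h import *
where(R); s=monitor.state(); print(s["wrist_force"],s["ft_torque"],s["tcp_rot"],s["ee_pos"])
im=optics.get_image("top"); im2=optics.get_image("scene")
a=cv2.resize(im[100:220,230:380,::-1],None,fx=2.6,fy=2.6); b=cv2.resize(im2[180:330,230:400,::-1],None,fx=2.4,fy=2.4)
o=np.zeros((360,800,3),np.uint8); o[:312,:390]=a; o[:360,392:800]=b[:360,:408]; cv2.imwrite("pics/c2.png",o)
E
```

```text
r 173.49353942921462 door angle if tool is 71 out: 0.023860154500005115
[-21.972   2.499  12.279] [0.333 3.187 0.191] [[ 0.988 -0.144  0.063]
 [-0.058  0.035  0.998]
 [-0.146 -0.989  0.026]] [ 517.043 -251.447  188.633]
```

View pics/c2.png

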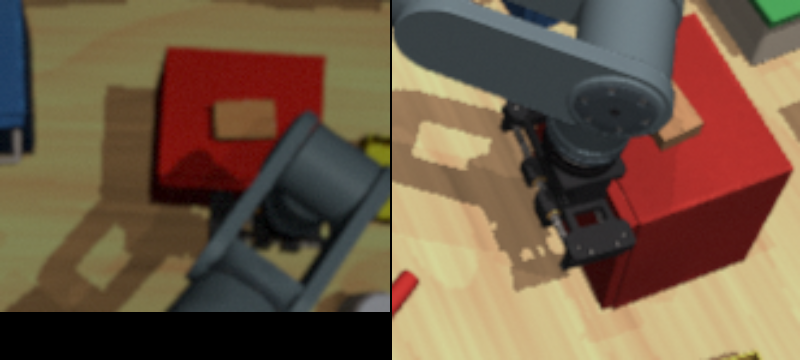

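Force −22 N, and the bar's computed position is within about 1–2 mm of flush, so the catch has probably snapped. The hand has tilted about 8° from pushing, so I'll generalise the helper to the full rotation, back off and look.

Emit:
step_arm --motion '[-0.8,0,0,0,0,-1.0,-0.2,0,0,0,-1.5,-0.5,0,0,0,-1.8,-1.0,0.5,0,0,-1.5,-1.5,1.5,0.05,0,-1.0,-1.8,2.0,0.05,0,-0.5,-1.8,2.5,0.05,0,0,-1.5,3.0,0.05,0]'

```text
t: 6.25
ee_pos: [458.0, -154.8, 284.7]
tcp_rot: [[0.951, -0.144, 0.274], [-0.272, 0.037, 0.962], [-0.149, -0.989, -0.004]]
wrist_force: [0.4, -0.1, -0.1]
gripper_width: 0.005
```

```bash
cat >> h.py <<'E'
from scipy.spatial.transform import Rotation as Ro
def rows(way,hand,s=None):
    s=s or monitor.state(); p=s["ee_pos"]; M=s["tcp_rot"]; pol=lambda M:np.arctan2(M[1,0],M[0,0])
    print("t",round(s["t"],2),"tcp",p,"polar",round(pol(M),3),"toolY",M[:,1],"F",s["wrist_force"],"w",round(s["gripper_width"]*8.81,2))
    for w in way:
        d=M.T@(np.array(w[:3])-p); sp=(pol(M)-w[3]+np.pi)%(2*np.pi)-np.pi
        print("%.1f, %.1f, %.1f, %.2f, %s,"%(*d/10,sp,hand)); M=M@Ro.from_euler("y",sp).as_matrix(); p=np.array(w[:3])
E
python3 - <<'E'
from h import *
s=monitor.state(); print(s["ee_pos"],s["tcp_rot"],s["wrist_force"])
p,a=door(B,0,170,57+45)
rows(line([*p,300,a-np.pi/2],16),7)
E
```

```text
[ 458.032 -154.773  284.659] [[ 0.951 -0.144  0.274]
 [-0.272  0.037  0.962]
 [-0.149 -0.989 -0.004]] [ 0.39  -0.134 -0.089]
t 6.25 tcp [ 458.032 -154.773  284.659] polar -0.278 toolY [-0.144  0.037 -0.989] F [ 0.39  -0.134 -0.089] w 0.04
0.2, -0.1, 1.9, 0.08, 7,
0.0, -0.1, 1.9, 0.08, 7,
-0.1, -0.1, 1.9, 0.08, 7,
-0.3, -0.1, 1.9, 0.08, 7,
-0.4, -0.1, 1.9, 0.08, 7,
-0.5, -0.1, 1.8, 0.08, 7,
-0.7, -0.1, 1.8, 0.08, 7,
-0.8, -0.1, 1.7, 0.08, 7,
-0.9, -0.1, 1.7, 0.08, 7,
-1.1, -0.1, 1.6, 0.08, 7,
-1.2, -0.1, 1.5, 0.08, 7,
-1.3, -0.1, 1.4, 0.08, 7,
-1.4, -0.1, 1.3, 0.08, 7,
-1.5, -0.1, 1.2, 0.08, 7,
-1.6, -0.1, 1.1, 0.08, 7,
-1.7, -0.1, 1.0, 0.08, 7,
```

Emit:
step_arm --motion '[0.2,-0.1,1.9,0.08,3,0,-0.1,1.9,0.08,3,-0.1,-0.1,1.9,0.08,3,-0.3,-0.1,1.9,0.08,3,-0.4,-0.1,1.9,0.08,3,-0.5,-0.1,1.8,0.08,3,-0.7,-0.1,1.8,0.08,3,-0.8,-0.1,1.7,0.08,3]'

```text
t: 6.92
ee_pos: [523.1, -5.2, 299.5]
tcp_rot: [[0.576, -0.12, 0.809], [-0.812, 0.032, 0.583], [-0.095, -0.992, -0.079]]
wrist_force: [-0.5, -0.1, -1.0]
gripper_width: 0.338
```

Emit:
step_arm --motion '[-0.9,-0.1,1.7,0.08,3,-1.1,-0.1,1.6,0.08,3,-1.2,-0.1,1.5,0.08,3,-1.3,-0.1,1.4,0.08,3,-1.4,-0.1,1.3,0.08,3,-1.5,-0.1,1.2,0.08,3,-1.6,-0.1,1.1,0.08,3,-1.7,-0.1,1.0,0.08,3]'

```text
t: 7.58
ee_pos: [597.0, 141.9, 307.6]
tcp_rot: [[-0.055, -0.107, 0.993], [-0.998, 0.034, -0.052], [-0.028, -0.994, -0.108]]
wrist_force: [0.6, -0.7, 0.4]
gripper_width: 0.343
```

```bash
python3 - <<'E'
from h import *
m=optics.camera_model("top"); im=optics.get_image("top")[:,:,::-1].copy()
a=cv2.resize(im[100:200,250:370],None,fx=4,fy=4,interpolation=cv2.INTER_CUBIC)
w=optics.get_image("wrist")[:,:,::-1]
o=np.zeros((400,800,3),np.uint8); o[:400,:480]=a; o[:240,480:]=cv2.resize(w,(320,240)); cv2.imwrite("pics/c3.png",o); cv2.imwrite("pics/w3.png",w)
h,s,v=[c.astype(int) for c in cv2.split(cv2.cvtColor(im,cv2.COLOR_BGR2HSV))]
k=(((h<8)|(h>172))&(s>150)&(v>80)); k[:105]=0;k[195:]=0;k[:,:270]=0;k[:,370:]=0
c,_=cv2.findContours((k*255).astype(np.uint8),cv2.RETR_EXTERNAL,cv2.CHAIN_APPROX_NONE); c=max(c,key=cv2.contourArea)[:,0]
r=cv2.minAreaRect(cast(m,c,240)[:,:2].astype(np.float32)); print(r); print(cv2.boxPoints(r))
p,a=door(B,0,170,57); rows(line([*p,250,a-np.pi/2],8),3)
E
```

```text
((675.3997802734375, -209.52383422851562), (218.19192504882812, 192.82308959960938), 87.60047149658203)
[[ 574.505 -314.488]
 [ 767.159 -322.561]
 [ 776.294 -104.56 ]
 [ 583.64   -96.487]]
t 7.68 tcp [597.217 143.242 307.357] polar -1.621 toolY [-0.106  0.035 -0.994] F [ 0.035 -0.3    0.071] w 3.0
0.1, 0.7, 0.3, -0.02, 3,
0.1, 0.7, 0.3, -0.02, 3,
0.1, 0.7, 0.3, -0.02, 3,
0.2, 0.7, 0.3, -0.02, 3,
0.2, 0.7, 0.3, -0.02, 3,
0.2, 0.7, 0.3, -0.02, 3,
0.2, 0.7, 0.3, -0.02, 3,
0.2, 0.7, 0.3, -0.02, 3,
```

View pics/c3.png

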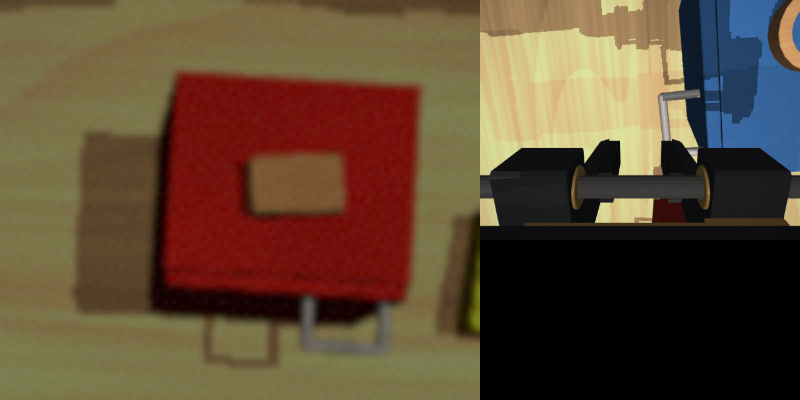

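The red door looks flush: the roof-plus-door depth is 193 mm (about 195 expected), with the front edge parallel. The wrist view shows the blue bar from about (291,152) to (301,224) in full-size pixels. I'll cast it onto z = 205 as a check on the bar's x.

```bash
python3 - <<'E'
from h import *
m=optics.camera_model("wrist"); print(m["cam_to_world"])
w=cv2.imread("pics/w3.png"); g=cv2.cvtColor(w,cv2.COLOR_BGR2HSV).astype(int)
for v in (175,190,205): # grey bar: centre column near 295
    r=g[v,275:320]; u=np.where((r[:,1]<70))[0]+275; print(v,u.min() if len(u) else 0,u.max() if len(u) else 0, cast(m,[(u.mean(),v)],205) if len(u) else "")
print(cast(m,[(285,152)],205))
p,a=door(B,0,170,57);print(p)
E
```

```text
[[  0.993  -0.02   -0.116 617.504]
 [ -0.047  -0.972  -0.23  206.318]
 [ -0.108   0.234  -0.966 453.923]
 [  0.      0.      0.      1.   ]]
175 287 299 [[614.828 154.17  205.   ]]
190 289 301 [[616.047 142.807 205.   ]]
205 290 302 [[616.548 131.229 205.   ]]
[[609.457 171.284 205.   ]]
[616.246 133.119]
```

```bash
python3 - <<'E'
from h import *
rows(line([615,134,240,.077-np.pi/2],8),3)
E
```

```text
t 7.68 tcp [597.217 143.242 307.357] polar -1.621 toolY [-0.106  0.035 -0.994] F [ 0.035 -0.3    0.071] w 3.0
0.1, 0.8, 0.3, -0.02, 3,
0.1, 0.8, 0.3, -0.02, 3,
0.1, 0.8, 0.3, -0.02, 3,
0.1, 0.8, 0.3, -0.02, 3,
0.1, 0.8, 0.3, -0.02, 3,
0.2, 0.8, 0.3, -0.02, 3,
0.2, 0.8, 0.3, -0.02, 3,
0.2, 0.8, 0.3, -0.02, 3,
```

Emit:
step_arm --motion '[0.1,0.8,0.3,-0.02,3,0.1,0.8,0.3,-0.02,3,0.1,0.8,0.3,-0.02,3,0.1,0.8,0.3,-0.02,3,0.1,0.8,0.3,-0.02,3,0.2,0.8,0.3,-0.02,3,0.1,0.7,0.2,-0.01,3,0,0,0,0,3]'

```text
t: 8.35
ee_pos: [610.4, 131.8, 243.3]
tcp_rot: [[0.098, -0.107, 0.989], [-0.994, 0.034, 0.102], [-0.045, -0.994, -0.103]]
wrist_force: [-0.6, -0.3, -0.8]
gripper_width: 0.338
```

```bash
python3 - <<'E'
from h import *
rows(line([615,134,195,.077-np.pi/2],7),3)
E
```

```text
t 8.35 tcp [610.431 131.834 243.274] polar -1.472 toolY [-0.107  0.034 -0.994] F [-0.568 -0.344 -0.842] w 2.98
0.0, 0.7, 0.1, 0.00, 3,
0.0, 0.7, 0.1, 0.00, 3,
0.0, 0.7, 0.1, 0.00, 3,
0.0, 0.7, 0.1, 0.00, 3,
0.0, 0.7, 0.1, 0.00, 3,
0.0, 0.7, 0.1, 0.00, 3,
0.0, 0.7, 0.1, 0.00, 3,
```

Emit:
step_arm --motion '[0,0.2,0.5,0.03,3,0,0.7,0.2,0.01,3,0,0.8,0.1,0.01,3,0,0.8,0.1,0,3,0,0.8,0.1,0,3,0,0.7,0.1,0,3,0,0.5,0.1,0,3,0,0.1,0,0,3]'

```text
t: 9.02
ee_pos: [616.1, 132.5, 190.7]
tcp_rot: [[0.048, -0.108, 0.993], [-0.998, 0.034, 0.052], [-0.04, -0.994, -0.106]]
wrist_force: [0.1, 0.2, -0.2]
gripper_width: 0.338
```

```bash
python3 - <<'E'
from h import *
s=monitor.state(); print(s["ee_pos"],s["wrist_force"],s["tcp_rot"])
o=np.hstack([cv2.resize(optics.get_image("wrist"),(400,300)),cv2.resize(optics.get_image("scene")[70:220,200:400],(400,300))])
cv2.imwrite("pics/c4.png",o[:,:,::-1])
E
```

```text
[616.134 132.5   190.671] [ 0.051  0.166 -0.207] [[ 0.048 -0.108  0.993]
 [-0.998  0.034  0.052]
 [-0.04  -0.994 -0.106]]
```

View pics/c4.png

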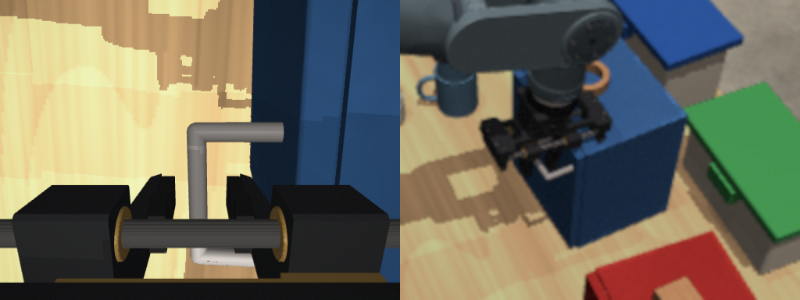

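The two fingers straddle the blue bar (wrist image: fingers at x ≈ 165 and 240, bar at x ≈ 198), clear of the roof and the tape. I'll close to a loose 16 mm cage and pull.

Emit:
step_arm --motion '[0,0,0,0,1.6,0,0,0,0,1.6,0,0,0,0.02,1.6,0,0,-0.4,0,1.6,0,0,-0.5,0,1.6,0,0,-0.5,0,1.6,0,0,-0.5,0,1.6,0,0,-0.5,0,1.6]'

```text
t: 9.78
ee_pos: [595.0, 132.8, 196.3]
tcp_rot: [[0.026, -0.096, 0.995], [-0.999, 0.037, 0.029], [-0.039, -0.995, -0.095]]
wrist_force: [0.1, -0.3, 0.8]
gripper_width: 0.188
```

Emit:
step_arm --motion '[0,0,-0.5,0,1.6,0,0,-0.5,0,1.6,0,0,-0.5,0,1.6,0,0,-0.5,0,1.6,0,0,-0.5,0,1.6,0,0,-0.5,0,1.6,0,0,-0.5,0,1.6,0,0,-0.4,0,1.6]'

```text
t: 10.45
ee_pos: [553.0, 136.0, 200.6]
tcp_rot: [[0.026, -0.091, 0.996], [-0.998, 0.046, 0.03], [-0.048, -0.995, -0.089]]
wrist_force: [6.8, 10.7, -7.1]
gripper_width: 0.182
```

The catch has released (door at about 0.35 rad), but the hand slid along the bar to a leg and is sitting high. I'll realign the spin, lower it, and then follow the arc.

```bash
python3 - <<'E'
from h import *
W=[]
for k in range(8):
    th=[.348,.348,.36,.40,.45,.50,.55,.60][k]; al=[188,183,178,175,172,170,170,170][k]; z=[197,194,191,189,188,188,188,188][k]
    p,a=door(B,th,al,57); W.append((*p,z,[-1.64,-1.74,-1.83][k] if k<3 else a-np.pi/2))
rows(W,2.0)
E
```

```text
t 10.45 tcp [552.958 135.967 200.648] polar -1.545 toolY [-0.091  0.046 -0.995] F [ 6.838 10.657 -7.123] w 1.6
-0.5, 0.4, 0.2, 0.10, 2.0,
-0.5, 0.3, 0.1, 0.10, 2.0,
-0.6, 0.3, -0.1, 0.09, 2.0,
-0.6, 0.3, -0.7, 0.06, 2.0,
-0.6, 0.2, -0.8, 0.05, 2.0,
-0.5, 0.1, -0.8, 0.05, 2.0,
-0.3, 0.1, -0.8, 0.05, 2.0,
-0.3, 0.1, -0.8, 0.05, 2.0,
```

Emit:
step_arm --motion '[-0.5,0.5,0.2,0.1,2,-0.5,0.4,0.1,0.1,2,-0.6,0.4,-0.1,0.09,2,-0.6,0.3,-0.7,0.06,2,-0.6,0.3,-0.8,0.05,2,-0.5,0.2,-0.8,0.05,2,-0.3,0.1,-0.8,0.05,2,-0.3,0.1,-0.8,0.05,2]'

```text
t: 11.12
ee_pos: [523.2, 190.1, 181.8]
tcp_rot: [[-0.521, -0.091, 0.849], [-0.854, 0.045, -0.519], [0.009, -0.995, -0.101]]
wrist_force: [-0.1, -0.9, 0.9]
gripper_width: 0.228
```

```bash
cat >> h.py <<'E'
def wb():
    s=monitor.state(); d=s["ee_pos"][:2]-B["h"]; r=np.hypot(*d)
    print("along",np.sqrt(r*r-57**2),"th",B["yaw"]-np.pi/2-np.arctan2(d[1],d[0])-np.arcsin(57/r))
E
python3 - <<'E'
from h import *
wb()
W=[]
for k in range(8):
    p,a=door(B,.62+.05*k,170,57); W.append((*p,188,a-np.pi/2))
rows(W,2.0)
E
```

```text
along 170.70397361704855 th 0.6186636704635332
t 11.12 tcp [523.151 190.119 181.822] polar -2.119 toolY [-0.091  0.045 -0.995] F [-0.1   -0.904  0.94 ] w 2.01
-0.1, -0.6, -0.1, -0.00, 2.0,
-0.3, 0.1, -0.8, 0.05, 2.0,
-0.3, 0.1, -0.8, 0.05, 2.0,
-0.3, 0.1, -0.8, 0.05, 2.0,
-0.3, 0.1, -0.8, 0.05, 2.0,
-0.3, 0.1, -0.8, 0.05, 2.0,
-0.3, 0.1, -0.8, 0.05, 2.0,
-0.3, 0.1, -0.8, 0.05, 2.0,
```

Emit:
step_arm --motion '[-0.1,-0.4,-0.4,0,2,-0.3,-0.1,-0.8,0.05,2,-0.3,0,-0.8,0.05,2,-0.3,0.1,-0.8,0.05,2,-0.3,0.1,-0.8,0.05,2,-0.3,0.1,-0.8,0.05,2,-0.3,0.1,-0.8,0.05,2,-0.3,0.1,-0.8,0.05,2]'

```text
t: 11.78
ee_pos: [488.8, 244.5, 190.0]
tcp_rot: [[-0.784, -0.089, 0.614], [-0.619, 0.042, -0.784], [0.044, -0.995, -0.088]]
wrist_force: [0.1, -0.4, -0.9]
gripper_width: 0.227
```

```bash
python3 - <<'E'
from h import *
wb()
W=[]
for k in range(8):
    p,a=door(B,1.05+.05*k,170,57); W.append((*p,188,a-np.pi/2))
rows(W,2.0)
E
```

```text
along 173.10962278986418 th 0.9798546252748497
t 11.78 tcp [488.788 244.531 190.005] polar -2.473 toolY [-0.089  0.042 -0.995] F [ 0.059 -0.365 -0.918] w 2.0
-0.8, 0.3, -1.2, 0.07, 2.0,
-0.3, 0.1, -0.8, 0.05, 2.0,
-0.3, 0.1, -0.8, 0.05, 2.0,
-0.3, 0.0, -0.8, 0.05, 2.0,
-0.3, 0.0, -0.8, 0.05, 2.0,
-0.3, 0.0, -0.8, 0.05, 2.0,
-0.3, 0.0, -0.8, 0.05, 2.0,
-0.3, 0.0, -0.8, 0.05, 2.0,
```

Emit:
step_arm --motion '[-0.5,0.2,-0.9,0.06,2,-0.4,0.1,-0.9,0.05,2,-0.3,0.1,-0.9,0.05,2,-0.3,0,-0.9,0.05,2,-0.3,0,-0.9,0.05,2,-0.3,0,-0.9,0.05,2,-0.3,0,-0.9,0.05,2,-0.3,0,-0.8,0.05,2]'

```text
t: 12.45
ee_pos: [478.0, 319.9, 192.8]
tcp_rot: [[-0.966, -0.088, 0.243], [-0.247, 0.038, -0.968], [0.076, -0.995, -0.058]]
wrist_force: [-0.6, -1.3, -0.0]
gripper_width: 0.226
```

```bash
python3 - <<'E'
from h import *
wb()
W=[]
for k in range(6):
    p,a=door(B,1.43+.035*k,170,57); W.append((*p,188,a-np.pi/2))
rows(W,2.0)
E
```

```text
along 173.2834402087942 th -4.8822607363974155
t 12.45 tcp [478.041 319.926 192.804] polar -2.891 toolY [-0.088  0.038 -0.995] F [-0.649 -1.327 -0.008] w 1.99
-0.5, 0.5, -0.5, 0.03, 2.0,
-0.2, 0.0, -0.6, 0.03, 2.0,
-0.2, 0.0, -0.6, 0.03, 2.0,
-0.2, 0.0, -0.6, 0.03, 2.0,
-0.2, 0.0, -0.6, 0.03, 2.0,
-0.2, 0.0, -0.6, 0.03, 2.0,
```

Emit:
step_arm --motion '[-0.4,0.4,-0.5,0.03,2,-0.2,0.1,-0.6,0.03,2,-0.2,0,-0.6,0.03,2,-0.2,0,-0.6,0.03,2,-0.2,0,-0.6,0.03,2,-0.2,0,-0.5,0.03,2,0,0,-0.2,0,2,0,0,0,0,2]'

```text
t: 13.12
ee_pos: [485.3, 358.5, 191.2]
tcp_rot: [[-0.994, -0.088, 0.07], [-0.074, 0.035, -0.997], [0.085, -0.996, -0.041]]
wrist_force: [-0.2, -0.4, -0.0]
gripper_width: 0.228
```

```bash
python3 - <<'E'
from h import *
wb()
p,a=door(B,1.6,170,57); rows([(*p,188,a-np.pi/2)],2.0)
o=np.hstack([cv2.resize(optics.get_image("wrist"),(400,300)),cv2.resize(optics.get_image("top")[80:260,120:360],(400,300))])
cv2.imwrite("pics/c5.png",o[:,:,::-1])
E
```

```text
along 172.99392042934096 th -4.667054768713307
t 13.12 tcp [485.288 358.494 191.218] polar -3.068 toolY [-0.088  0.035 -0.996] F [-0.241 -0.398 -0.049] w 2.01
-0.2, 0.3, 0.3, 0.03, 2.0,
```

View pics/c5.png

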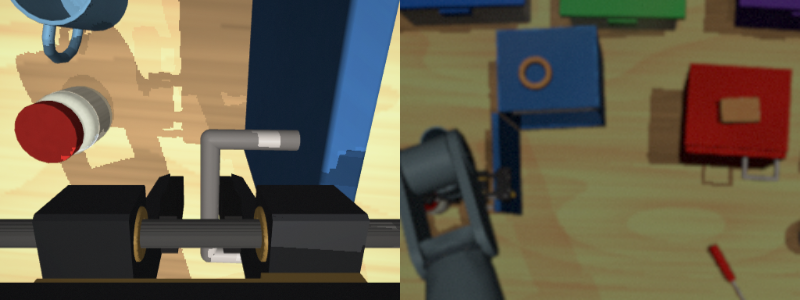

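The door stands at about 1.59 rad, with the bar resting on the inner finger (wrist image: bar x ≈ 210, finger x ≈ 230). I'll open the fingers and rise straight up.

Emit:
step_arm --motion '[0,0,0,0,3,0,0,0,0,3,0,0,0,0,3,0.1,-0.8,0,0,3,0.1,-1.5,-0.1,0,3,0.1,-2,-0.1,0,3,0.2,-2,-0.1,0,3,0.2,-2,-0.1,0,3]'

```text
t: 13.88
ee_pos: [482.4, 355.9, 273.8]
tcp_rot: [[-0.993, -0.098, 0.071], [-0.074, 0.03, -0.997], [0.096, -0.995, -0.037]]
wrist_force: [-0.6, 0.7, 0.3]
gripper_width: 0.334
```

Emit:
step_arm --motion '[0.5,-2,-0.1,0,3,1,-1,-1,0,3,1,0,-2,0,3,1,0,-2.5,0,3,1,0,-2.5,0,3,1,0,-2.5,0,3,0.5,0,-1.5,0,3,0,0,0,0,3]'

```text
t: 14.55
ee_pos: [413.5, 478.0, 326.8]
tcp_rot: [[-0.994, -0.088, 0.068], [-0.072, 0.038, -0.997], [0.085, -0.995, -0.044]]
wrist_force: [0.1, -0.2, 0.5]
gripper_width: 0.337
```

```bash
python3 - <<'E'
from h import *
m=optics.camera_model("top"); im=optics.get_image("top")[:,:,::-1].copy(); sc=optics.get_image("scene")[:,:,::-1]
s=monitor.state(); print(s["t"],s["ee_pos"],s["wrist_force"])
o=np.hstack([cv2.resize(im[80:260,120:400],(440,300)),cv2.resize(sc[60:330,150:410],(340,300))]); cv2.imwrite("pics/c6.png",o); cv2.imwrite("pics/top6.png",im)
h,s_,v=[c.astype(int) for c in cv2.split(cv2.cvtColor(im,cv2.COLOR_BGR2HSV))]
def rc(k,z,n):
    c,_=cv2.findContours((k*255).astype(np.uint8),cv2.RETR_EXTERNAL,cv2.CHAIN_APPROX_NONE); c=max(c,key=cv2.contourArea)[:,0]
    r=cv2.minAreaRect(cast(m,c,z)[:,:2].astype(np.float32)); print(n,r); print(cv2.boxPoints(r))
red=(((h<8)|(h>172))&(s_>150)&(v>80)); red[:105]=0;red[195:]=0;red[:,:270]=0;red[:,370:]=0; rc(red,240,"red")
bl=(abs(h-107)<10)&(v>55)&(s_>100); bl[:152]=0; bl[225:]=0; bl[:,:172]=0; bl[:,250:]=0; rc(bl,236,"blue door top")
E
```

```text
14.65 [414.951 475.673 326.305] [ 1.228 -0.464  0.343]
red ((675.4249877929688, -209.42770385742188), (218.1730499267578, 193.2113037109375), 87.6994857788086)
[[ 574.518 -314.548]
 [ 767.574 -322.304]
 [ 776.332 -104.307]
 [ 583.276  -96.551]]
blue door top ((544.1924438476562, 305.8155822753906), (195.8213653564453, 14.461163520812988), 2.634226083755493)
[[446.053 308.539]
 [446.718 294.093]
 [642.332 303.093]
 [641.667 317.538]]
```

View pics/c6.png

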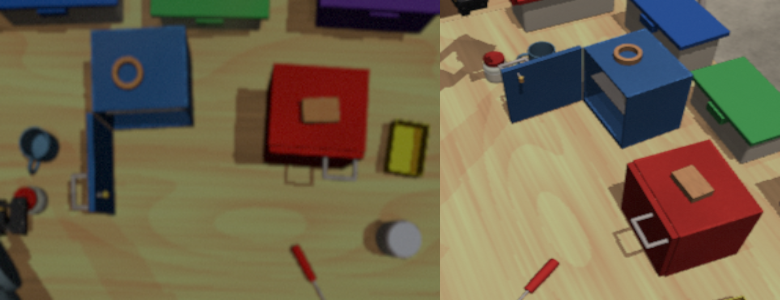

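```bash
python3 -c "
from station import bot
print(bot.hand_in())"
```

```text
the job is handed in; nothing more can be done
None
```

The red door is shut and the blue door is standing open, done in that order. I handed the job in at about 14.7 s with the arm clear of everything.

- **Red door:** I pushed it shut by its handle bar with the fingers closed. The wrist force reached about 22 N when the door stopped, more than the roughly 10 N the roller needs. Afterwards the top view measured 193 mm from the cabinet's back to the door's outer face, against 195 mm for flush. The door still measured the same after the blue job. That is a camera measurement at about 3.5 mm per pixel; I did not tug the door to test the catch.
- **Blue door:** I held the bar loosely between the fingers, pulled it through its catch and led it round its arc. The last top view puts it at about 1.60 rad (square is 1.57).
- **Other items:** In the last pictures the tape, carton, mug, jar, can, bin and screwdriver all look as they were. I judged that by eye and did not measure them.

Two things did not go as planned:
- **Tool tilt:** pushing on the red door tilted the tool about 8°, and about 5° of that remained to the end.
- **Slip on the bar:** during the first straight pull on the blue door, the fingers slid along the bar to one of its legs, with about 14 N on the wrist. I realigned them before swinging the door.

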